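# Seat a dowelled angle bracket and hold an engineer's square in its corner

### The arm

A 6-joint arm with a two-finger parallel gripper is mounted at the origin on the work surface. World frame = base frame: x ahead of the robot, y to its left, z up, the work surface at z = 0. Lengths are in mm, angles in rad, forces in N, time in s.
With the tool pointing down it reaches from about 275 to 850 mm from the base axis. Payload 19 kg.
Tool frame: the origin (TCP) lies on the centre line of the jaws, within the pads' length; the fingertips stand 22 mm ahead of it and the grasp point (between the pads) lies 3 mm ahead of it; z points along the fingers, y is the line along which they close (so a half turn about z gives the same grasp; the last joint's range is limited). The gripper opens to 85 mm and grips with 20 to 120 N. Pads are 22 mm wide; open, the fingers measure 114 mm over their backs; the gripper's body (76 mm by 85 mm) begins 54 mm behind the grasp point. The pads swing forward as they close: fully open they stand 13 mm farther back than shut.
Start: joints at [-1.267, 0.15, 1.437, -0, 1.554, -0.134], TCP at [243.742, -520.752, 253.267] pointing down, gripper open.
Joint ranges: [-2.8, 2.8], [-0.68, 2.1], [0.12, 2.68], [-1.39, 4.53], [0.16, 2.79], [-2.81, 2.81]. Speed limits (rad/s): [1.89, 1.89, 2.22, 3.01, 3.01, 3.01].

### API

Orientations are given as a unit quaternion [x, y, z, w].
In Python, from station import sense, read_camera, close_job gives the robot as it stands.
- The arm moves only by the tool send_rows, never from a script. Its argument "motion" is one flat list of numbers, 6 for each row, row after row: the shift along the tool's x, y, z as a fraction of full scale, then the turn, a rotation vector about the tool's x, y, z as a fraction of full scale. A call has 1 to 20 rows; each row is the pose to reach, as a shift and turn from the pose commanded when the call began, along the tool's axes at that moment; what a row does not reach only later rows make up. Full scale, the value 1, is 50 cm for a shift and 90 degrees for a turn. A row lasts 1/8 s, in which the tool goes at most 62.5 mm and 10.7 degrees, less where a joint would pass 70% of its speed; a pose out of reach is approached as far as the arm can. A call with a number of a shift or a turn outside -1 to 1 is refused whole. A call with a gripper value outside its range is refused whole. "fingers" is the opening, from -1 (shut) to 1 (fully open), so that 0 is half open, set as the call begins (left out, the last holds). The fingers move at their own pace and stop on an object; "force" is the grip in N (left out, the last holds). Time passes only in rows, so rows that repeat a pose let the fingers close. It gives the time, the measured TCP pose, the force, the opening and the grip force at its end, in the units of the state.
- sense(): the state, without advancing time (a new reading comes with each control period).
- read_camera(name): name is "scene" or "top"; returns a dict with "image" (420x560x3 uint8, red, green, blue), "K" (3x3 intrinsics, pixels), "R" (3x3) and "t" (3): a world point X has camera coordinates R X + t. Camera axes: x right, y down, z forward; pixel columns grow to the right and rows downward; lengths in mm; the calibration is good to about 2 mm. A picture is of the moment at which its call begins. There is no depth.
- close_job(): hands the job in; it is judged then, once.
The state is a dict: "time_s": time; "q": joint angles; "qd": joint speeds; "effort": joint torques, N m; "ee_pos": TCP position; "tool_rot": TCP orientation; "wrist_force": force on the tool from outside, world axes, zero at the start; "moment": the same for the moment, N m; "opening": opening from 0.0 (shut) to 1.0 (fully open); "grip_force": force on a finger pad.
Only numpy, scipy, OpenCV 4.12 (cv2) and the standard library are available. Lean on these libraries where they do the work, as an engineer would, in place of code of your own. Each camera call takes 0.05 s, during which the arm holds its last target. There are 200 camera calls.

### The job

The angle bracket on the fixture plate is still standing proud on its dowel pins: first press it straight down until it is fully home on the plate. Then take the engineer's square and press it gently into the corner, with the stock flat on the plate and the outer edge of the blade against the bracket's upright machined face, square to that face, so that both touch along their whole length. Finish while still gripping the square and pressing it lightly against both, do not let go, and leave the other things on the bench and plate where they are.

Things in the scene. Friction and masses are not known exactly. Their poses are not given: they have to be found in the camera images.
- plate: dark steel fixture plate bolted to the bench, 240 (x) x 260 (y) x 25 mm thick, with a grid of holes; origin at the centre of its underside, so its top is 25 mm above the bench. It does not move.
- pins: two fixed steel dowel pins, 10 mm thick and standing 14 mm out of the plate's top, that carry the angle bracket; origin on the plate's top under the middle of the bracket's footprint (70 x 70 mm), axes parallel to the plate's. +y points from the bracket's foot out of its machined face, over the free part of the plate, which reaches about 175 mm beyond the face; the face stands 35 mm in front of this origin.
- upright (a joint): height in m of the aluminium angle bracket above fully home on the plate: 0 is home, it starts 6 to 11 mm proud. It slides straight up and down on the pins, stiffly: a downward push of about 8 N starts it moving, it stops hard at home and stays where it is left.
- upright_top (a point): centre of the flat top of the bracket's upright web, the place to press. The top is 70 mm (its x) by 20 mm (its y), level, 110 mm above the bracket's underside. Axes parallel to the plate's. Behind the web (-y) a 50 mm long, 15 mm thick foot and two gussets; nothing in front.
- upright_face (a point): centre of the bracket's machined upright face, 70 mm wide (x) and 110 mm high (z), plane, at right angles to the plate; 55 mm above the bracket's underside; its y axis points out of the face. The square goes in front of it.
- square_stock (a point): centre of the square's stock (thick steel leg), 15 mm above its underside; y = -58 to +60 mm of it, 20 mm thick (x), 30 mm high. The blade, 4 mm thick, 150 mm high from the underside, 25 mm wide, stands up at y = -62 to -37 mm, its outer edge facing -y, 2 mm beyond the stock's end. Grip across the 20 mm, at y = 0 to +50 mm. In the corner its +y points as the face's +y.
- square_heel (a point): point on the blade's outer edge, 5 mm above the stock's underside (62 mm from the stock's centre towards -y)
- square_tip (a point): point on the blade's outer edge, 100 mm above the stock's underside
- square: the whole engineer's square, 0.45 kg, standing loose on the bench on its stock, blade up: origin at the centre of the stock's underside, axes as at the stock's centre
- block: steel setup block with six holes, 50 x 75 x 25 mm high, loose on the bench; origin under its centre; leave alone
- screw_a: black cap screw standing on its head on the plate, head 17 mm wide, 38 mm high, beside the bracket; origin under its centre; leave alone
- screw_b: the second such screw, on the other side of the bracket; leave alone
- collet: steel collet 33 mm wide, 43 mm high, behind the plate; origin under its centre; leave alone
- hexkey: T-handle hex key with red grip, 180 mm long, lying beyond the square; leave alone
- caliper: digital caliper, 235 mm long, lying on the left; leave alone
- mallet: orange-faced mallet, 260 mm long, lying on the right; leave alone
- oiler: white bottle with red cap, 60 mm wide, 160 mm high, near left; leave alone
Mind the look-alikes: they are no part of the job. What is shaped like the square but turquoise is not meant.

How it is judged (in metres and radians):
On the way:
1. the bracket is pressed fully home on the plate (less than 1 mm proud) while the square is not yet in the corner (value of joint upright below 0.001 m and contact force between square and pins below 0.5 N), for 0.2 s.
At the end, for the whole second after the job is handed in: Bracket under 1 mm proud; fingers grip the square (over 3 N); stock on plate and blade on face, each over 1 N; blade edge within 2 mm of the face at foot and 100 mm up, within its width; stock within 2 mm of the plate; upright within 0.025 rad, square to the face within 0.06 rad, at rest (value of joint upright below 0.001 m and contact force between the fingers and square above 3 N and contact force between square and pins above 1 N and contact force between square and plate above 1 N and y of square_heel in the frame of upright_face between -0.002 and 0.002 m and y of square_tip in the frame of upright_face between -0.002 and 0.002 m and x of square_heel in the frame of upright_face between -0.033 and 0.033 m and z of square_stock in the frame of plate between 0.0375 and 0.042 m and angle between square_stock's own z axis and vertical below 0.025 rad and angle between the y axis of square_stock and the y axis of upright_face, either way round below 0.06 rad and linear speed of square below 0.01 m/s); the arm keeps its last pose, push and grip.
It fails at once if the square is rammed into the bracket or the plate (over 70 N) (contact force between square and pins above 70 N or contact force between square and plate above 70 N).
It fails at once if another thing on the bench or plate is moved by more than 20 mm (distance of any of block, screw_a, screw_b, collet, hexkey, caliper, mallet, oiler from where it was at the start of the episode above 0.02 m).
It also fails if it takes over 61 s, if anything falls off the work surface, if the arm or the gripper's body presses on something with over 40 N, if the wrist force passes 120 N, or if a joint passes its speed limit or range.

## Working session

There is one attempt and no reset: what is moved stays moved. The work goes in short steps, Python scripts to look and compute and a tool call to move; the robot and the scene stay as the last step left them, time stands still between calls to the robot, and variables do not carry over. Pictures are saved under pics/ and viewed, at most 10 in all, crops included, and the job is handed in when it is done.

Besides the shell and the picture viewer there is one more tool, called by a JSON object that holds its "name" and its "arguments", one argument or row to a line. send_rows: Moves the arm, as the interface text tells. Its arguments: {"type":"object","properties":{"motion":{"type":"array"},"fingers":{"type":"number"},"force":{"type":"number"}},"required":["motion"]}

```bash
mkdir -p pics
cat > h.py <<'E'
import numpy as np,cv2
from station import sense,read_camera
def ray(c,u,v):
    K,R,t=[np.array(c[k],float) for k in("K","R","t")]
    return -R.T@t, R.T@np.linalg.inv(K)@np.array([u,v,1.])
def onz(c,u,v,z):
    o,d=ray(c,u,v); return o+d*(z-o[2])/d[2]
def proj(c,X):
    K,R,t=[np.array(c[k],float) for k in("K","R","t")]
    p=K@(R@np.array(X,float)+t.ravel()); return p[:2]/p[2]
def two(c1,p1,c2,p2):
    o1,d1=ray(c1,*p1);o2,d2=ray(c2,*p2)
    s=np.linalg.lstsq(np.c_[d1,-d2],o2-o1,rcond=None)[0]
    a,b=o1+s[0]*d1,o2+s[1]*d2; return (a+b)/2,np.linalg.norm(a-b)
def save(c,n): cv2.imwrite("pics/"+n,c["image"][:,:,::-1])
E
python3 - <<'E'
from h import *
import pickle
d={}
for n in("scene","top"):
    c=read_camera(n);save(c,n+"0.png");d[n]=c;o,_=ray(c,0,0);print(n,o.round(),np.array(c["K"]).round(1).tolist(),np.array(c["R"]).round(2).tolist())
pickle.dump(d,open("c0.pkl","wb"));print(sense())
E
```

```text
scene [1232. -343.  809.] [[410.7, 0.0, 278.3], [0.0, 410.7, 203.2], [0.0, 0.0, 1.0]] [[0.43, 0.9, 0.01], [0.62, -0.29, -0.73], [-0.66, 0.32, -0.68]]
top [ 425.   14. 1379.] [[394.7, 0.0, 280.0], [0.0, 394.7, 212.0], [0.0, 0.0, 1.0]] [[-0.01, -1.0, 0.0], [-1.0, 0.01, -0.09], [0.09, -0.0, -1.0]]
{'time_s': 0.1, 'q': array([-1.26698646e+00,  1.50916561e-01,  1.43797054e+00, -2.82080116e-06,
        1.55378004e+00, -1.33976931e-01]), 'qd': array([ 0.00154903, -0.000542  , -0.00141022, -0.00268934, -0.00192976,
       -0.00255601]), 'effort': array([ 2.27456476e-03, -7.14381409e+01, -5.71794784e+01, -5.35647978e-04,
        7.16365248e-03,  3.54452425e-05]), 'ee_pos': array([ 243.69645406, -520.58451786,  252.74510247]), 'tool_rot': array([ 9.76138199e-01,  2.17149554e-01, -4.69711591e-05, -5.35188597e-04]), 'wrist_force': array([-0.25418133, -0.23097002,  0.27294668]), 'moment': array([-0.06150306, -0.00346976,  0.04811838]), 'grip_force': 0.0, 'opening': 0.9983343377877371}
```

View pics/scene0.png

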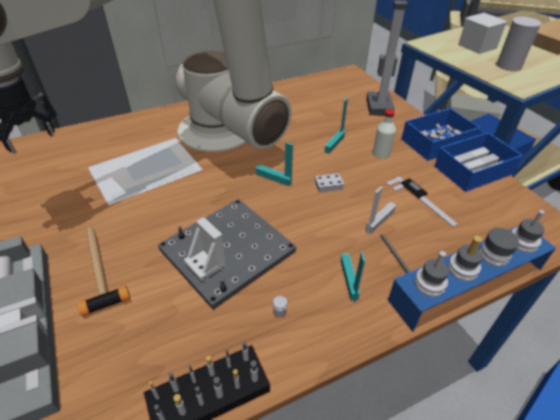

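View pics/top0.png

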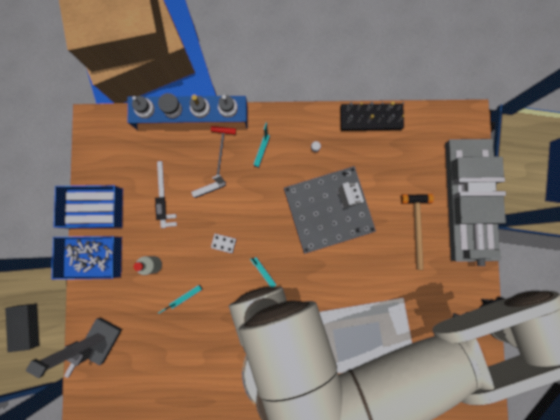

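The scene view shows the plate around (227,250), the bracket at (207,248) and the grey square at (380,212). In the top view the plate is centred near (330,210), the bracket at (352,193) and the square at (208,187). I'll enlarge these areas.

Run:
```python
from h import *
import pickle
d=pickle.load(open("c0.pkl","rb"))
def crop(n,x,y,w,h,s):
    im=d[n]["image"][y:y+h,x:x+w,::-1]; return cv2.resize(im,None,fx=s,fy=s,interpolation=cv2.INTER_CUBIC)
a=np.hstack([crop("scene",155,195,80,60,5)[:300],crop("scene",350,175,80,60,5)])
b=np.hstack([crop("top",310,160,80,60,5),crop("top",180,160,80,60,5)])
cv2.imwrite("pics/z.png",np.vstack([a,b]))
c=crop("scene",150,195,150,110,5); e=crop("top",275,155,110,110,5)
cv2.imwrite("pics/z2.png",c)
# plate corners by darkness mask in top
im=d["top"]["image"].astype(int); hsv=cv2.cvtColor(d["top"]["image"],cv2.COLOR_RGB2HSV)
m=((hsv[...,1]<70)&(hsv[...,2]<110)).astype(np.uint8); m[:150]=0;m[265:]=0;m[:,:275]=0;m[:,390:]=0
m=cv2.morphologyEx(m,cv2.MORPH_CLOSE,np.ones((15,15)))
k=max(cv2.findContours(m,0,1)[0],key=cv2.contourArea);r=cv2.minAreaRect(k);print(r);B=cv2.boxPoints(r)
for p in B: print(p,onz(d["top"],*p,25).round(1))
c=onz(d["top"],*r[0],25);print(c)
```

```text
((329.30694580078125, 209.26681518554688), (68.33648681640625, 74.72553253173828), 72.75853729248047)
[283.49567 187.70825] [631.   -5.8  25. ]
[354.86334 165.55966] [ 706.  -255.4   25. ]
[375.11823 230.82538] [ 477.9 -318.4   25. ]
[303.75055 252.97397] [405.3 -72.   25. ]
[ 554.10558782 -162.78161463   25.        ]
```

View pics/z.png

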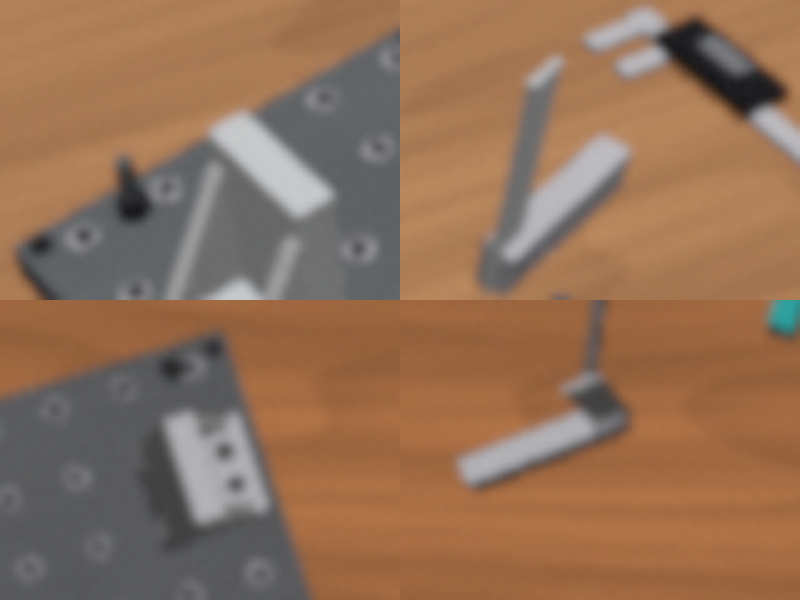

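Enlarged, the bracket top's corners and the square's stock and blade are readable. The blade stands at the stock's lower-left end in the scene view and its right end in the top view. I'll turn these into positions.

Run:
```python
from h import *
import pickle
d=pickle.load(open("c0.pkl","rb"));S,T=d["scene"],d["top"]
f=lambda x,y,ox,oy:((x+.5)/5-.5+ox,(y+.5)/5-.5+oy)
s1=lambda x,y:f(x,y,155,195); s2=lambda x,y:f(x-400,y,350,175); t1=lambda x,y:f(x,y-300,310,160); t2=lambda x,y:f(x-400,y-300,180,160)
print("web top corners")
for a,b in zip([(210,130),(245,110),(335,190),(297,218)],[(195,527),(220,522),(188,412),(163,420)]): pass
# scene: left=(210,130) near mallet/robot side ... match robot side (low x) & high x
for a,b in [((210,130),(195,527)),((335,190),(188,412)),((245,110),(163,420))]:
    print(two(S,s1(*a),T,t1(*b)))
for z in(141,144):
  print("scene",z,[onz(S,*s1(*p),z)[:2].round(1).tolist() for p in[(210,130),(245,110),(335,190),(297,218)]])
  print("top",z,[onz(T,*t1(*p),z)[:2].round(1).tolist() for p in[(163,420),(188,412),(220,522),(195,527)]])
print("stock far end scene",[onz(S,*s2(*p),30)[:2].round(1).tolist() for p in[(603,133),(632,152)]])
print("stock top lines scene",[onz(S,*s2(*p),30)[:2].round(1).tolist() for p in[(520,263),(535,195)]])
print("stock far end top",[onz(T,*t2(*p),30)[:2].round(1).tolist() for p in[(457,462),(470,487)]])
print("stock near top",[onz(T,*t2(*p),30)[:2].round(1).tolist() for p in[(580,417),(598,434),(625,420)]])
print("blade bottom scene",[onz(S,*s2(*p),0)[:2].round(1).tolist() for p in[(478,282),(497,293),(626,188)]])
print("blade top scene",[onz(S,*s2(*p),150)[:2].round(1).tolist() for p in[(530,82),(560,62)]])
print("blade top top",[onz(T,*t2(*p),150)[:2].round(1).tolist() for p in[(562,391),(603,375)]])
```

```text
web top corners
(array([ 554.78647944, -216.73558132,  132.9838866 ]), np.float64(13.25496340196644))
(array([ 629.49974284, -196.18307604,  156.04083085]), np.float64(16.041906962361214))
(array([ 611.40748174, -199.48201761,  190.18147455]), np.float64(35.49790045502625))
scene 141 [[559.9, -224.2], [554.3, -205.8], [619.4, -185.4], [628.0, -206.0]]
top 141 [[624.3, -190.5], [629.3, -206.5], [558.8, -224.8], [555.9, -208.9]]
scene 144 [[562.9, -224.8], [557.3, -206.4], [622.1, -186.1], [630.8, -206.7]]
top 144 [[623.8, -190.0], [628.8, -205.9], [558.5, -224.2], [555.5, -208.3]]
stock far end scene [[605.3, 308.8], [624.9, 313.9]]
stock top lines scene [[669.0, 207.8], [630.2, 245.0]]
stock far end top [[618.9, 313.0], [601.5, 304.0]]
stock near top [[649.3, 228.4], [637.3, 216.0], [646.8, 197.4]]
blade bottom scene [[649.4, 200.2], [660.5, 204.8], [624.3, 317.7]]
blade top scene [[656.6, 198.6], [650.6, 220.8]]
blade top top [[646.0, 220.7], [655.9, 194.9]]
```

View pics/z2.png

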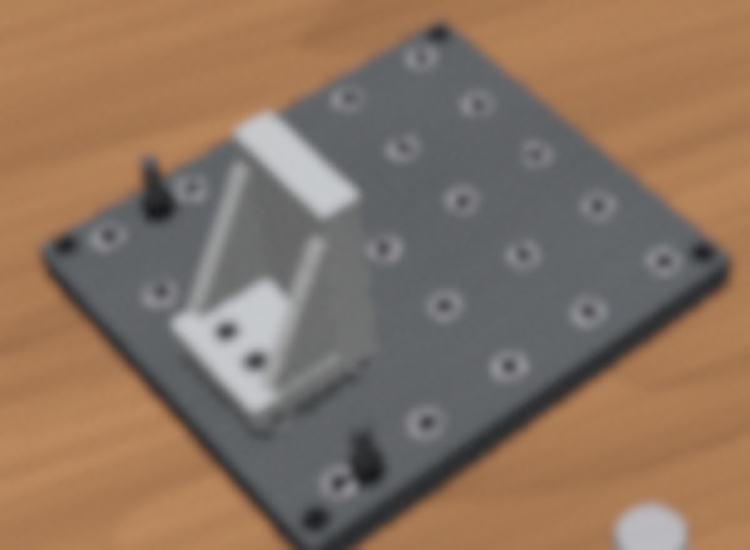

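The bracket top's centre is at about (591,-206,142) with the plate yaw about 16°. The square's stock centre is at about (633,255) with yaw about 20°. I'll move above the bracket with the fingers shut.

{"name": "send_rows", "arguments": {
  "motion": [0.896, -0.275, 0.1, 0, 0, -0.9, 0.896, -0.275, 0.1, 0, 0, -0.9, 0.896, -0.275, 0.1, 0, 0, -0.9, 0.896, -0.275, 0.1, 0, 0, -0.9, 0.896, -0.275, 0.1, 0, 0, -0.9, 0.896, -0.275, 0.1, 0, 0, -0.9, 0.896, -0.275, 0.1, 0, 0, -0.9, 0.896, -0.275, 0.1, 0, 0, -0.9, 0.896, -0.275, 0.1, 0, 0, -0.9, 0.896, -0.275, 0.1, 0, 0, -0.9, 0.896, -0.275, 0.12, 0, 0, -0.9, 0.896, -0.275, 0.12, 0, 0, -0.9],
  "fingers": -1
}}

```text
time_s: 1.6
ee_pos: [590.4, -206.8, 192.3]
tool_rot: [0.602, 0.799, -0.0, -0.001]
wrist_force: [-0.1, 0.4, -0.7]
opening: 0.002
grip_force: 0.0
```

{"name": "send_rows", "arguments": {
  "motion": [0, 0, 0.02, 0, 0, 0, 0, 0, 0.04, 0, 0, 0, 0, 0, 0.05, 0, 0, 0, 0, 0, 0.052, 0, 0, 0, 0, 0, 0.054, 0, 0, 0, 0, 0, 0.056, 0, 0, 0, 0, 0, 0.058, 0, 0, 0, 0, 0, 0.06, 0, 0, 0, 0, 0, 0.062, 0, 0, 0, 0, 0, 0.064, 0, 0, 0, 0, 0, 0.066, 0, 0, 0, 0, 0, 0.068, 0, 0, 0]
}}

```text
time_s: 3.1
ee_pos: [591.1, -206.2, 160.0]
tool_rot: [0.601, 0.799, 0.0, 0.0]
wrist_force: [-4.1, 2.1, 8.1]
opening: 0.0
grip_force: 4.2
```

{"name": "send_rows", "arguments": {
  "motion": [0, 0, 0.002, 0, 0, 0, 0, 0, 0.004, 0, 0, 0, 0, 0, 0.005, 0, 0, 0, 0, 0, 0.006, 0, 0, 0, 0, 0, 0.006, 0, 0, 0]
}}

```text
time_s: 3.72
ee_pos: [591.1, -206.2, 157.0]
tool_rot: [0.601, 0.799, 0.0, 0.0]
wrist_force: [-5.9, 2.0, 8.1]
opening: -0.001
grip_force: 3.9
```

{"name": "send_rows", "arguments": {
  "motion": [0, 0, 0.001, 0, 0, 0, 0, 0, 0.002, 0, 0, 0, 0, 0, 0.003, 0, 0, 0, 0, 0, 0.004, 0, 0, 0, 0, 0, 0.004, 0, 0, 0]
}}

```text
time_s: 4.35
ee_pos: [591.3, -206.2, 156.9]
tool_rot: [0.601, 0.799, 0.0, 0.001]
wrist_force: [-13.5, 5.0, 26.8]
opening: -0.0
grip_force: 13.8
```

The hard stop came at TCP 157, so the tips are at 135 mm and the bracket is home. I'll lift, open and go above the square.

{"name": "send_rows", "arguments": {
  "motion": [0, 0, -0.08, 0, 0, 0, 0, 0, -0.16, 0, 0, 0, 0.903, 0.333, -0.16, 0, 0, -0.044, 0.903, 0.333, -0.16, 0, 0, -0.044, 0.903, 0.333, -0.16, 0, 0, -0.044, 0.903, 0.333, -0.16, 0, 0, -0.044, 0.903, 0.333, -0.16, 0, 0, -0.044, 0.903, 0.333, -0.16, 0, 0, -0.044, 0.903, 0.333, -0.16, 0, 0, -0.044, 0.903, 0.333, -0.16, 0, 0, -0.044, 0.903, 0.333, -0.16, 0, 0, -0.044, 0.903, 0.333, -0.16, 0, 0, -0.044, 0.903, 0.333, -0.16, 0, 0, -0.044],
  "fingers": 0.4
}}

```text
time_s: 5.98
ee_pos: [626.3, 272.6, 234.6]
tool_rot: [0.574, 0.819, 0.0, 0.0]
wrist_force: [-0.2, -0.1, -0.6]
opening: 0.698
grip_force: 0.0
```

Run:
```python
from h import *
import pickle
s=sense();print(s["ee_pos"],s["tool_rot"],s["wrist_force"])
d={n:read_camera(n) for n in("scene","top")};pickle.dump(d,open("c1.pkl","wb"))
def crop(n,x,y,w,h,s):
    im=d[n]["image"][y:y+h,x:x+w,::-1]; return cv2.resize(im,None,fx=s,fy=s,interpolation=cv2.INTER_CUBIC)
cv2.imwrite("pics/z3.png",np.vstack([np.hstack([crop("scene",320,110,100,75,4)*0+crop("scene",340,150,100,75,4),crop("top",170,150,100,75,4)]),np.hstack([crop("scene",150,190,100,75,4),crop("top",300,150,100,75,4)])]))
```

```text
[626.26468211 272.60522001 234.55270954] [5.73747186e-01 8.19032450e-01 6.89905216e-05 8.16456204e-05] [-0.20898881 -0.13020488 -0.62580746]
```

View pics/z3.png

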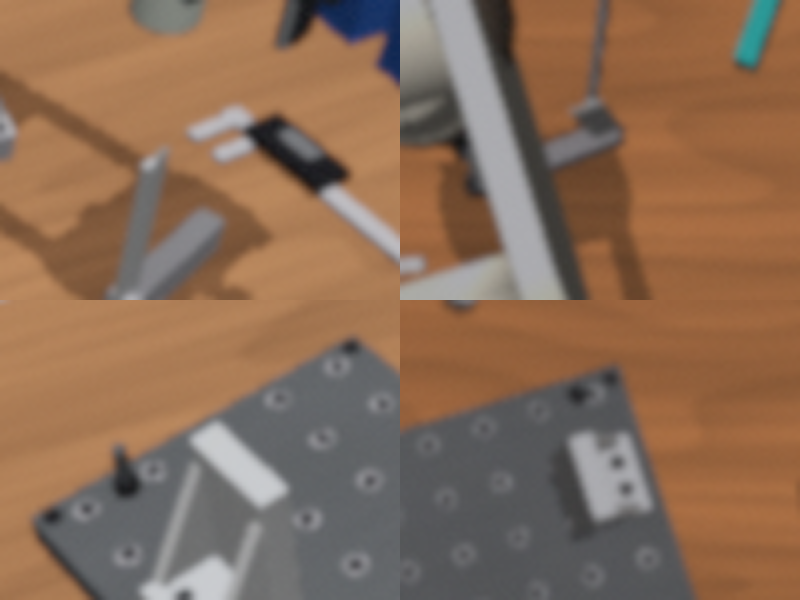

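The bracket is now down and the square is untouched, with the gripper over it. I'll descend.

{"name": "send_rows", "arguments": {
  "motion": [0, 0, 0.1, 0, 0, 0, 0, 0, 0.2, 0, 0, 0, 0, 0, 0.3, 0, 0, 0, 0, 0, 0.36, 0, 0, 0, 0, 0, 0.39, 0, 0, 0, 0, 0, 0.405, 0, 0, 0, 0, 0, 0.412, 0, 0, 0, 0, 0, 0.412, 0, 0, 0]
}}

```text
time_s: 7.08
ee_pos: [626.4, 273.8, 29.2]
tool_rot: [0.573, 0.819, 0.0, 0.0]
wrist_force: [0.1, 0.0, -0.1]
opening: 0.702
grip_force: 0.0
```

{"name": "send_rows", "arguments": {
  "motion": [0, 0, 0, 0, 0, 0, 0, 0, 0, 0, 0, 0, 0, 0, 0, 0, 0, 0, 0, 0, 0, 0, 0, 0, 0, 0, 0, 0, 0, 0, 0, 0, 0, 0, 0, 0, 0, 0, 0, 0, 0, 0, 0, 0, 0, 0, 0, 0],
  "fingers": -1,
  "force": 50
}}

```text
time_s: 8.07
ee_pos: [626.3, 273.8, 28.9]
tool_rot: [0.573, 0.819, 0.0, 0.0]
wrist_force: [-1.2, 0.4, 6.1]
opening: 0.224
grip_force: 50.6
```

The square is gripped at about 19 mm. I'll lift it, turn it 4° and carry it in front of the face, about 30 mm short.

{"name": "send_rows", "arguments": {
  "motion": [0, 0, -0.02, 0, 0, 0, 0, 0, -0.07, 0, 0, 0, 0, 0, -0.12, 0, 0, 0, -0.06, -0.036, -0.14, 0, 0, 0, -0.13, -0.077, -0.14, 0, 0, 0.01, -0.2, -0.119, -0.14, 0, 0, 0.02, -0.27, -0.161, -0.14, 0, 0, 0.03, -0.34, -0.202, -0.14, 0, 0, 0.044, -0.41, -0.244, -0.14, 0, 0, 0.044, -0.48, -0.286, -0.14, 0, 0, 0.044, -0.55, -0.327, -0.14, 0, 0, 0.044, -0.6, -0.357, -0.14, 0, 0, 0.044, -0.635, -0.378, -0.14, 0, 0, 0.044, -0.635, -0.378, -0.14, 0, 0, 0.044, -0.635, -0.378, -0.14, 0, 0, 0.044],
  "force": 80
}}

```text
time_s: 9.95
ee_pos: [557.4, -88.8, 98.3]
tool_rot: [0.601, 0.799, 0.0, -0.0]
wrist_force: [-0.0, 0.3, -4.5]
opening: 0.217
grip_force: 79.0
```

Run:
```python
from h import *
import pickle
s=sense();print(s["ee_pos"],s["tool_rot"],s["wrist_force"],s["moment"])
d={n:read_camera(n) for n in("scene","top")};pickle.dump(d,open("c2.pkl","wb"))
def crop(n,x,y,w,h,s):
    im=d[n]["image"][y:y+h,x:x+w,::-1]; return cv2.resize(im,None,fx=s,fy=s,interpolation=cv2.INTER_CUBIC)
cv2.imwrite("pics/z4.png",np.hstack([crop("scene",150,150,130,150,4)[:, :],np.zeros((600,0,3),np.uint8)] ) if 0 else np.hstack([crop("scene",160,165,100,150,4),crop("top",290,130,100,150,4)]))
```

```text
[557.43601442 -88.81829395  98.32896325] [ 6.01126193e-01  7.99154092e-01  1.19511896e-04 -1.54587847e-04] [-3.68760361e-04  3.22864922e-01 -4.48235788e+00] [ 0.12893947  0.0612867  -0.01591462]
```

View pics/z4.png

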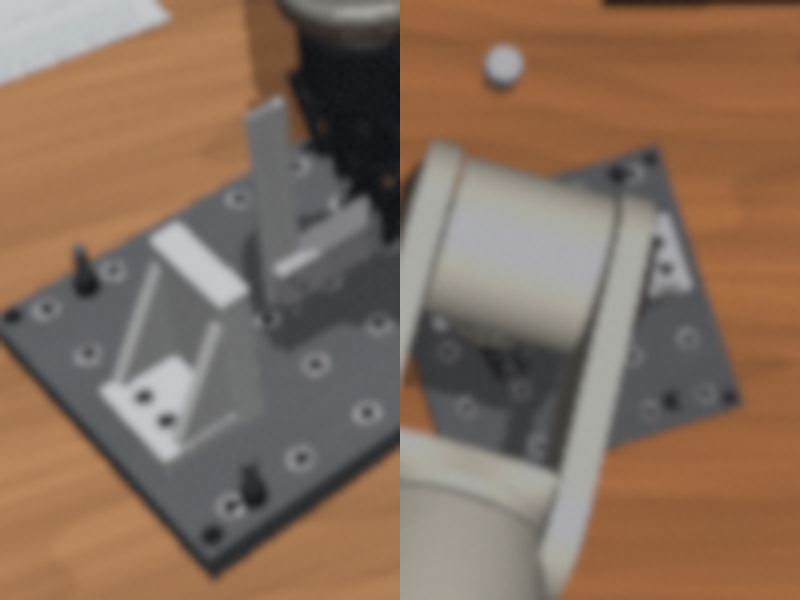

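The square hangs upright in front of the face, with its blade at (265,190) in the left crop. I'll lower it to about 1 mm above the plate, then touch down in small steps.

{"name": "send_rows", "arguments": {
  "motion": [0, 0, 0.04, 0, 0, 0, 0, 0, 0.07, 0, 0, 0, 0, 0, 0.082, 0, 0, 0, 0, 0, 0.086, 0, 0, 0, 0, 0, 0.086, 0, 0, 0, 0, 0, 0.086, 0, 0, 0]
}}

```text
time_s: 10.8
ee_pos: [557.6, -89.4, 55.8]
tool_rot: [0.601, 0.799, 0.0, 0.0]
wrist_force: [-1.1, -0.5, -4.2]
opening: 0.217
grip_force: 78.9
```

{"name": "send_rows", "arguments": {
  "motion": [0, 0, 0.001, 0, 0, 0, 0, 0, 0.002, 0, 0, 0, 0, 0, 0.002, 0, 0, 0, 0, 0, 0.002, 0, 0, 0]
}}

```text
time_s: 11.3
ee_pos: [557.4, -89.4, 54.3]
tool_rot: [0.601, 0.799, 0.0, -0.0]
wrist_force: [-0.2, 0.6, -4.8]
opening: 0.214
grip_force: 78.9
```

Not touching yet, about 0.5 mm off the plate. Next I move towards the face.

{"name": "send_rows", "arguments": {
  "motion": [-0.02, 0, 0, 0, 0, 0, -0.035, 0, 0, 0, 0, 0, -0.045, 0, 0, 0, 0, 0, -0.05, 0, 0, 0, 0, 0, -0.05, 0, 0, 0, 0, 0, -0.05, 0, 0, 0, 0, 0]
}}

```text
time_s: 12.05
ee_pos: [564.2, -113.3, 54.3]
tool_rot: [0.601, 0.799, 0.0, -0.0]
wrist_force: [-0.0, -0.2, -4.1]
opening: 0.219
grip_force: 78.9
```

{"name": "send_rows", "arguments": {
  "motion": [-0.002, 0, 0, 0, 0, 0, -0.004, 0, 0, 0, 0, 0, -0.004, 0, 0, 0, 0, 0, -0.004, 0, 0, 0, 0, 0]
}}

```text
time_s: 12.55
ee_pos: [564.8, -115.3, 54.3]
tool_rot: [0.601, 0.799, 0.0, -0.0]
wrist_force: [-0.7, -0.0, -4.1]
opening: 0.215
grip_force: 78.9
```

{"name": "send_rows", "arguments": {
  "motion": [-0.002, 0, 0, 0, 0, 0, -0.004, 0, 0, 0, 0, 0, -0.004, 0, 0, 0, 0, 0, -0.004, 0, 0, 0, 0, 0]
}}

```text
time_s: 13.05
ee_pos: [565.4, -117.3, 54.3]
tool_rot: [0.601, 0.799, 0.0, -0.0]
wrist_force: [-0.6, -0.4, -5.0]
opening: 0.215
grip_force: 78.9
```

{"name": "send_rows", "arguments": {
  "motion": [-0.001, 0, 0, 0, 0, 0, -0.002, 0, 0, 0, 0, 0, -0.002, 0, 0, 0, 0, 0, -0.002, 0, 0, 0, 0, 0]
}}

```text
time_s: 13.55
ee_pos: [565.7, -118.2, 54.3]
tool_rot: [0.601, 0.799, 0.0, -0.0]
wrist_force: [0.1, -0.4, -5.5]
opening: 0.215
grip_force: 78.9
```

{"name": "send_rows", "arguments": {
  "motion": [-0.001, 0, 0, 0, 0, 0, -0.002, 0, 0, 0, 0, 0, -0.003, 0, 0, 0, 0, 0, -0.003, 0, 0, 0, 0, 0, -0.003, 0, 0, 0, 0, 0]
}}

```text
time_s: 14.18
ee_pos: [566.1, -119.6, 54.3]
tool_rot: [0.601, 0.799, 0.0, -0.0]
wrist_force: [-0.3, 0.4, -4.2]
opening: 0.218
grip_force: 78.9
```

{"name": "send_rows", "arguments": {
  "motion": [-0.001, 0, 0, 0, 0, 0, -0.002, 0, 0, 0, 0, 0, -0.002, 0, 0, 0, 0, 0, -0.002, 0, 0, 0, 0, 0]
}}

```text
time_s: 14.68
ee_pos: [566.3, -120.4, 54.2]
tool_rot: [0.601, 0.799, 0.0, -0.0]
wrist_force: [-0.3, 3.5, -4.5]
opening: 0.216
grip_force: 78.8
```

There's contact with the face, about 3.5 N. Now down onto the plate.

{"name": "send_rows", "arguments": {
  "motion": [0, 0, 0.001, 0, 0, 0, 0, 0, 0.002, 0, 0, 0, 0, 0, 0.002, 0, 0, 0, 0, 0, 0.002, 0, 0, 0]
}}

```text
time_s: 15.18
ee_pos: [566.4, -120.4, 54.0]
tool_rot: [0.601, 0.799, 0.0, 0.0]
wrist_force: [-5.3, 5.3, 6.9]
opening: 0.22
grip_force: 80.7
```

```bash
python3 -c "
from h import *
s=sense();print(s['ee_pos'],s['wrist_force'],s['moment'])"
```

```text
[ 566.36462129 -120.43698217   54.00903259] [-5.34687696  5.31386571  6.9154044 ] [ 0.79909769  1.01181091 -0.01185051]
```

{"name": "send_rows", "arguments": {
  "motion": [-0.001, 0, 0, 0, 0, 0, -0.001, 0, 0, 0, 0, 0, -0.001, 0, 0, 0, 0, 0, -0.001, 0, 0, 0, 0, 0, -0.001, 0, 0, 0, 0, 0, -0.001, 0, 0, 0, 0, 0, -0.001, 0, 0, 0, 0, 0, -0.001, 0, 0, 0, 0, 0]
}}

```text
time_s: 16.18
ee_pos: [566.4, -120.4, 54.0]
tool_rot: [0.601, 0.799, 0.0, -0.0]
wrist_force: [-7.7, 10.5, 8.9]
opening: 0.215
grip_force: 80.9
```

Run:
```python
from h import *
s=sense();print(s["ee_pos"],s["wrist_force"],s["moment"],s["qd"].round(4))
c=read_camera("scene")
# plate yaw check + drawn points
im=c["image"][170:290,150:280,::-1]
cv2.imwrite("pics/z5.png",cv2.resize(im,None,fx=5,fy=5,interpolation=cv2.INTER_CUBIC))
P=[onz(c,150+(x+.5)/5-.5,195+(y+.5)/5-.5,25)for x,y in[(45,250),(438,26),(733,262)]]
print(np.degrees(np.arctan2(P[0][0]-P[1][0],P[1][1]-P[0][1])),np.degrees(np.arctan2(*(P[2]-P[1])[1::-1])),[p.round(1) for p in P])
```

```text
[ 566.35212993 -120.44941183   53.98204836] [-7.69096369 10.52033636  8.91486422] [ 1.49810857  1.14467458 -0.03752133] [ 0.001  -0.0014  0.0012 -0.      0.0004 -0.0002]
16.666453824189293 17.189408015522584 [array([ 484.5, -315.6,   25. ]), array([412.6, -75.4,  25. ]), array([639.4,  -5.2,  25. ])]
```

View pics/z5.png

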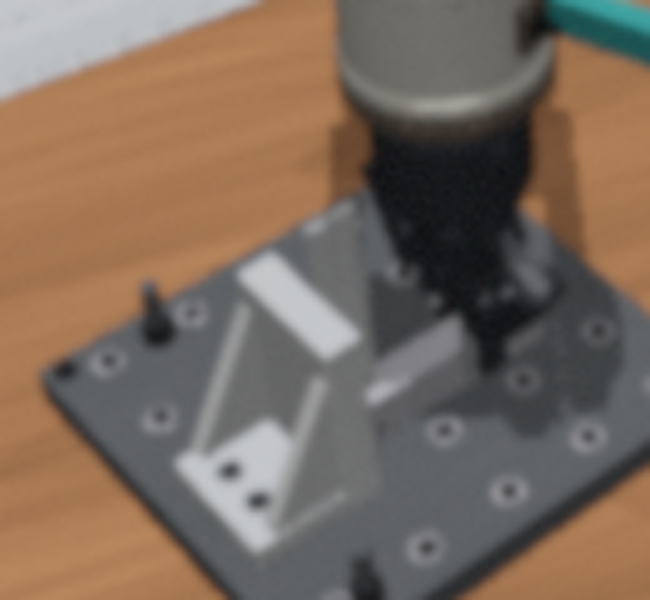

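The blade sits against the face, centred on the bracket, and the stock is on the plate. Its height matches the grasp height plus 25 mm, with about 12 N on the face and 13 N on the plate. I'm handing in.

```bash
python3 -c "
from station import close_job
print(close_job())"
```

```text
the job is handed in; nothing more can be done
None
```

I pressed the bracket home, then seated the square in the corner. It is still gripped, pressing about 12 N on the face and 13 N on the plate. The job is handed in after about 16 s, but no verdict came back.

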